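Load the can shaker and shut its gate

TASK

Get the blue can mixing: lift it up over the rack's front rail, bring it out and stand it gently upright on the shaker's round black pad, entirely on the pad, and let go. Then push the orange gate fully shut by its black paddle until the yellow spring catch clicks down behind it, and only then press the green start button fully down and let it come back up. Leave the other cans and the things on the bench where they are.

Things in the scene. Friction and masses are not known exactly. Their poses are not given: they have to be found in the camera images.
- blue_can_mid (a point): Centre (half-way up, on the axis) of the blue can: an upright cylinder 50 mm in diameter and 110 mm tall, steel with a blue body, about 0.35 kg. Its z axis points up. It stands in one of three places in the rack.
- red_can_mid (a point): Centre of the red can, same size, a bystander in the same rack.
- yellow_can_mid (a point): Centre of the yellow can, same size, a bystander in the same rack. The cans stand about 100 mm apart, side by side.
- rack: Grey stock rack, fixed, open front and back. Origin on the table under the middle of the row of cans; x points to its back, away from its open front, y along the row, z up. 360 mm long (y), from x = -55 to 85 mm. The cans stand on a board 50 mm above the table, within 8 mm of x = 0. End plates 75 mm high at y = +-177 mm; thin posts 300 mm high at x = 75, y = +-177 mm.
- rail (a point): Middle of the top of the rack's front retaining rail: a steel bar along the rack's y over its full length, 50 mm in front of the row of cans, its top 90 mm above the table, 40 mm above the board the cans stand on. Axes as the rack's.
- upper_board (a point): Middle of the lower front edge of the board over the cans, 285 mm above the table, 5 mm behind the row's centre line. The board goes 85 mm back from here, along the whole rack; with its stock it is 65 mm tall. A gripper pointing straight down at a can would hit it; leaning back 35 to 40 degrees, fingers pointing down and to the rack's +x, it has room to raise the can 60 mm. Axes as the rack's.
- shaker: White bench can shaker, fixed. Origin on the table under the pad's centre; x points to its back, y to its control box, z up. Chamber open on top and in front, floor 48 mm above the table, side walls at y = +-65 to 70 mm, back wall from x = 55 mm, wall tops 100 mm high. Control box: x -55 to 75, y 70 to 210 mm, top 100 mm high. The gate runs along y across the chamber's front at x = -62 mm.
- bracket (a point): Top of the yellow spring catch at rest, 142 mm above the table, at the shaker's x = -62, y = -88 mm; it rises 14 mm at most. Behind it (to x = -31 mm, y = -112 to -70 mm) is its grey bracket, 125 mm high. The catch works by itself; keep clear. Axes as the shaker's.
- pad (a point): Centre of the top of the round black rubber pad in the shaker's chamber, 84 mm in diameter, 52 mm above the table. Axes as the shaker's.
- paddle (a point): Point to push on the gate's black paddle: on its broad face that looks to the shaker's +y, 135 mm above the table and 20 mm below the paddle's top. The paddle is an upright plate 12 mm thick (y), 40 mm wide (x, 20 mm either side of this point) and stands clear up from 100 to 155 mm above the table. The gate shuts towards the shaker's -y. Axes as the shaker's.
- gate (a joint): How far the orange sliding gate (140 mm wide, top 100 mm high) is open, in m: 0 is hard against its stop, it opens to 0.13 towards the shaker's +y. It stays where it is left: friction of about 5 N opposes it, and over the last 25 mm the catch adds up to about 4 N. Latched, it lies between 0 and 0.006.
- catch (a joint): Height of the yellow spring catch above its rest, in m: 0 is down; the shutting gate wedges it up about 0.009 and it snaps back to 0 behind the gate's pin when the gate is home.
- start (a joint): Travel of the green start button in m: 0 up, 0.006 fully down (about 5 N); it springs back.
- start_top (a point): Centre of the top of the green start button, 32 mm in diameter, on top of the control box; pressed straight down.
- oil_filter: Red and white oil filter standing on the bench, 68 mm in diameter, 78 mm tall, origin under it; bystander.
- mug: White mug, 76 mm wide, 90 mm tall, origin under it; bystander.
- wrench: Steel wrench 170 mm long lying on the bench; bystander.
- screwdriver: Screwdriver lying on the bench in front of the shaker; bystander.

How it is judged:
By the outcome, as a careful person would: the job done as asked, in the order asked, and still so for the second after the job is handed in, with the robot touching nothing.
It also fails if it takes over 62 s, if anything falls off the work surface, if the arm or the gripper's body presses on something with over 40 N, if the wrist force passes 120 N, or if a joint passes its speed limit or range.

ROBOT

A 6-joint arm with a two-finger parallel gripper is mounted at the origin on the work surface. World frame = base frame: x ahead of the robot, y to its left, z up, the work surface at z = 0. Lengths are in mm, angles in degrees, forces in N, time in s.
With the tool pointing down it reaches from about 300 to 750 mm from the base axis. Payload 8.5 kg.
Tool frame: the origin (TCP) lies where the fingers leave the gripper's body, on its centre line; the fingertips stand 64 mm ahead of it and the grasp point (between the pads) lies 45 mm ahead of it; z points along the fingers, y is the line along which they close (so a half turn about z gives the same grasp; the last joint's range is limited). The gripper opens to 88 mm and grips with 3 to 60 N. Pads are 18 mm wide; open, the fingers measure 123 mm over their backs; the gripper's body (75 mm by 187 mm) begins 45 mm behind the grasp point.
Start: joints at [56.133, 21.807, 74.336, -0, 83.858, -12.336], TCP at [201.85, 511.603, 302.748] pointing down, gripper open.
Joint ranges: [-178.18, 178.18], [-50.72, 133.34], [12.68, 142.11], [-81.47, 261.47], [9.98, 163.14], [-165.26, 165.26]. Speed limits (degrees/s): [136.94, 136.94, 180, 180, 180, 180].

INTERFACE

Orientations are given as [roll, pitch, yaw] about the fixed x, y, z axes, in that order (R = Rz(yaw) Ry(pitch) Rx(roll)).
In Python, from rig import env gives the robot as it stands.
- The arm moves only by the tool send_rows, never from a script. Its argument "deltas" is a list of rows, each an object with "travel": the shift along the tool's x, y, z in mm, a list of three; "dr": the turn, a rotation vector about the tool's x, y, z in rad, a list of three; "gripper": the closure in counts, from 0 (fully open) to 255 (shut). A call has 1 to 20 rows; each row is the pose to reach, as a shift and turn from the pose commanded when the call began, along the tool's axes at that moment; what a row does not reach only later rows make up. A row lasts 1/10 s, in which the tool goes at most 50 mm and 8.59 degrees, less where a joint would pass 70% of its speed; a pose out of reach is approached as far as the arm can. A call with a gripper value outside its range is refused whole. The fingers move at their own pace and stop on an object; the grip force is fixed at half the most. Time passes only in rows, so rows that repeat a pose let the fingers close. It gives the time, the measured TCP pose, the force, the opening and the grip force at its end, in the units of the state.
- env.read_state(): the state, without advancing time (a new reading comes with each control period).
- env.camera(name): name is "scene" or "top" or "wrist"; returns a dict with "img" (420x560x3 uint8, red, green, blue), "fovy" (degrees; the focal length in pixels is half the picture's height over the tangent of half this angle, whatever the lens; pixels are square), "cx", "cy" (the principal point, pixels), "rvec" (rotation vector, rad) and "tvec" (3), from world to camera coordinates, as OpenCV has them. Camera axes: x right, y down, z forward; pixel columns grow to the right and rows downward; lengths in mm; the calibration is good to about 2 mm. A picture is of the moment at which its call begins. There is no depth.
- env.job_done(): hands the job in; it is judged then, once.
Trained networks look in the newest picture that a camera, given by its name, has taken for a name from the list of things; names that differ only in an ending like _2 or _b are one class to them, and where a whole thing is asked for, a point or a joint stands for the part that bears it (a point fixed in the world has none). Each returns a list of dicts, best first, with "p" (0 to 1); they miss things now and then, are a little off and sometimes report something else, mostly with a low value. They report only what shows in the picture. A call takes as long as a camera call.
- env.regions_of(label, camera): "region" (420x560 bool, what is visible of it) and "extent" ([left, top, right, bottom] in pixels, round what is visible of it).
- env.tip_of(label, camera): "uv" ([column, row] in pixels: a listed point, or the origin of a listed thing).
The state is a dict: "t": time; "joint_pos": joint angles; "dq": joint speeds; "joint_torque": joint torques, N m; "eef_pos": TCP position; "eef_rot": TCP orientation; "contact_force": force on the tool from outside, world axes, zero at the start; "torque": the same for the moment, N m; "grip_width": finger opening in mm; "grasp_force": force on a finger pad.
Only numpy, scipy, OpenCV 4.12 (cv2) and the standard library are available. Lean on these libraries where they do the work, as an engineer would, in place of code of your own. Each camera call takes 0.05 s, during which the arm holds its last target. There are 200 camera calls.

## Working session

There is one attempt and no reset: what is moved stays moved. The work goes in short steps, Python scripts to look and compute and a tool call to move; the robot and the scene stay as the last step left them, time stands still between calls to the robot, and variables do not carry over. Pictures are saved under pics/ and viewed, at most 13 in all, crops included, and the job is handed in when it is done.

Besides the shell and the picture viewer there is one more tool, called after "Emit:" as name(argument=value, ...), one argument or row to a line, values as JSON. send_rows: Moves the arm, as the interface text tells. Its arguments: {"type":"object","properties":{"deltas":{"type":"array"}},"required":["deltas"]}

```bash
mkdir -p pics; ls
cat > h.py <<'E'
import numpy as np, cv2
from scipy.spatial.transform import Rotation as R
from rig import env
np.set_printoptions(precision=2,suppress=True)
def cam(n):
    c=env.camera(n); f=210/np.tan(np.radians(c['fovy'])/2)
    c['K']=np.array([[f,0,c['cx']],[0,f,c['cy']],[0,0,1]]); c['Rm']=cv2.Rodrigues(np.array(c['rvec'],float))[0]; c['t']=np.array(c['tvec'],float).ravel(); return c
def ray(c,uv):
    d=c['Rm'].T@np.linalg.inv(c['K'])@np.array([uv[0],uv[1],1.]); o=-c['Rm'].T@c['t']; return o,d/np.linalg.norm(d)
def atz(c,uv,z):
    o,d=ray(c,uv); return o+d*(z-o[2])/d[2]
def proj(c,p):
    q=(c['Rm']@np.atleast_2d(p).T).T+c['t']; q=q@c['K'].T; return q[:,:2]/q[:,2:]
def tri(rs):
    A=sum(np.eye(3)-np.outer(d,d) for o,d in rs); b=sum((np.eye(3)-np.outer(d,d))@o for o,d in rs); return np.linalg.solve(A,b)
E
cat > a.py <<'E'
from h import *
cs={n:cam(n) for n in('scene','top','wrist')}
for n,c in cs.items(): cv2.imwrite(f'pics/{n}0.png',c['img'][:,:,::-1]); print(n,c['fovy'],-c['Rm'].T@c['t'])
Z=dict(blue_can_mid=105,red_can_mid=105,yellow_can_mid=105,rack=0,rail=90,upper_board=285,shaker=0,bracket=142,pad=52,paddle=135,start_top=None,oil_filter=0,mug=0)
for l,z in Z.items():
    rs=[]
    for n,c in cs.items():
        r=env.tip_of(l,n)
        for k in r[:2]:
            print(l,n,'p%.2f'%k['p'],np.array(k['uv']), atz(c,k['uv'],z if z is not None else 108))
        if r and r[0]['p']>.4: rs.append(ray(c,r[0]['uv']))
    if len(rs)>1: print('   TRI',tri(rs))
print(env.read_state())
E
python3 a.py; python3 -c "
import cv2,numpy as np
"
```

```text
pics
scene 50.10196498316994 [ 948.12  636.5  1001.87]
top 50.725825751879334 [ 354.14    0.15 1417.59]
wrist 66.96576466953509 [133.88 538.2  384.38]
blue_can_mid scene p0.80 [364.9 341.4] [552.8  362.85 105.  ]
blue_can_mid scene p0.26 [331.8 258.7] [482.64 150.58 105.  ]
blue_can_mid top p0.96 [167.2 207. ] [549.96 355.05 105.  ]
blue_can_mid top p0.59 [229.8 184.1] [613.95 166.21 105.  ]
   TRI [550.1  358.84  95.87]
red_can_mid scene p0.79 [293.2 290.2] [612.95 175.75 105.  ]
red_can_mid top p0.84 [228.  185.8] [608.9  171.71 105.  ]
   TRI [610.33 172.46  98.35]
yellow_can_mid scene p0.81 [328.5 310.9] [575.37 262.74 105.  ]
yellow_can_mid top p0.86 [197.5 198.8] [572.04 263.95 105.  ]
   TRI [573.49 263.16 103.36]
rack scene p0.92 [326.4 334.8] [574.43 268.42   0.  ]
rack top p0.85 [201.1 205.5] [567.12 273.41   0.  ]
rack top p0.48 [377.  184.4] [ 618.67 -299.04    0.  ]
   TRI [570.56 270.74  -1.71]
rail top p0.85 [204.7 213.5] [528.8  245.24  90.  ]
upper_board scene p0.72 [333.3 266.8] [585.18 265.21 285.  ]
upper_board top p0.80 [185.  187.7] [572.46 260.31 285.  ]
   TRI
[... 957 characters left out ...]
0.62 [256.3 249.9] [418.54  97.56   0.  ]
   TRI [420.62  95.81  -1.79]
mug scene p0.62 [380.8 286.4] [372.48 233.42   0.  ]
mug top p0.63 [216.5 265.7] [372.35 225.05   0.  ]
mug wrist p0.96 [142.8 355.5] [370.52 230.52   0.  ]
   TRI [371.61 228.51  -3.85]
{'t': 2.1, 'joint_pos': array([ 56.13,  21.81,  74.34,  -0.  ,  83.86, -12.34]), 'dq': array([ 0.06, -0.07, -0.06,  0.05,  0.02,  0.08]), 'joint_torque': array([  0.  , -43.78, -22.47,   0.07,   0.03,  -0.  ]), 'eef_pos': array([201.87, 511.6 , 302.75]), 'eef_rot': array([-180.  ,    0.  ,  158.47]), 'contact_force': array([ 0.17,  0.11, -0.16]), 'torque': array([ 0.03,  0.02, -0.  ]), 'grasp_force': 0.0, 'grip_width': 88.29900119458526}
```

View pictures.

Run:
```python
import cv2
a=cv2.imread('pics/scene0.png')[110:410,120:480]; cv2.imwrite('pics/s1.png',cv2.resize(a,None,fx=2,fy=2,interpolation=cv2.INTER_CUBIC))
a=cv2.imread('pics/top0.png')[120:300,130:450]; cv2.imwrite('pics/t1.png',cv2.resize(a,None,fx=2.5,fy=2.5,interpolation=cv2.INTER_CUBIC))
```

```text
(no output)
```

View pics/s1.png

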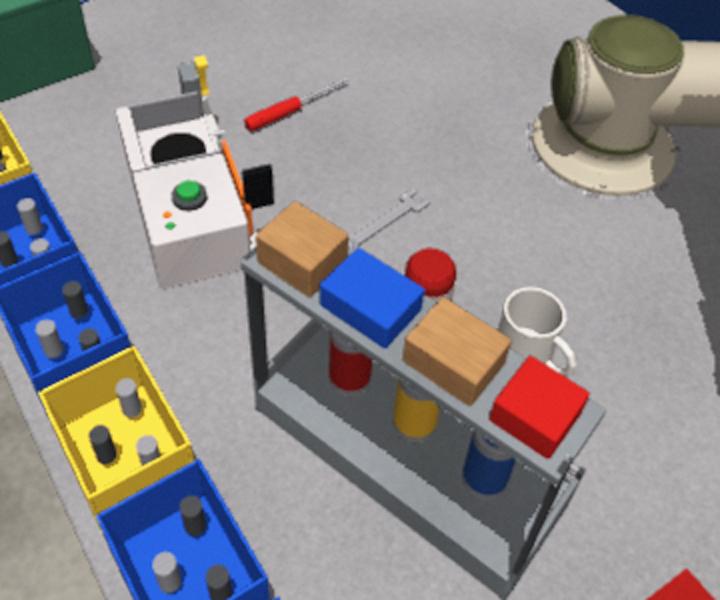

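View pics/t1.png

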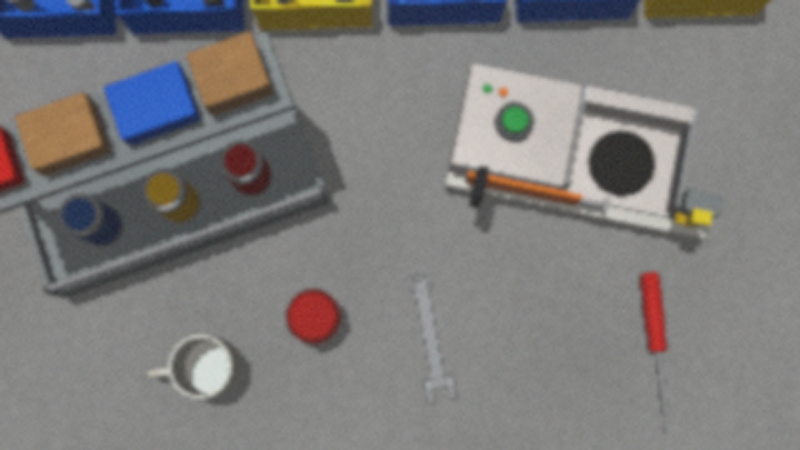

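The scene view shows the blue can nearest the camera at crop (490,465), under the upper board, with the yellow and red cans beyond it. The shaker is at the upper left with its gate open. In the top view the blue can is at crop (85,217), the paddle at (480,187), the button at (514,120) and the pad at (622,162). The rack yaw is about +19° and the shaker yaw about -12°. All of this agrees with the networks. Next I'll work out a pre-grasp pose.

```bash
cat >> h.py <<'E'
def toolR(head,lean):  # fingers down, leaning so they point toward heading (deg); closing axis horizontal
    h,l=np.radians([head,lean]); u=np.array([np.cos(h),np.sin(h),0]); k=np.array([0,0,1.])
    z=np.sin(l)*u-np.cos(l)*k; x=-np.cos(l)*u-np.sin(l)*k; return np.column_stack([x,np.cross(z,x),z])
def cur():
    s=env.read_state(); return s,np.array(s['eef_pos']),R.from_euler('xyz',s['eef_rot'],degrees=True).as_matrix()
def move(grasp,Rt,ahead=45,back=0):
    s,p,R0=cur(); tcp=np.array(grasp)-(ahead+back)*Rt[:,2]
    print('TCP tgt',tcp,'travel',R0.T@(tcp-p),'dr',R.from_matrix(R0.T@Rt).as_rotvec())
E
python3 - <<'E'
from h import *
move([550,357,138],toolR(19,37),back=120)
E
```

```text
TCP tgt [456.11 324.67 269.77] travel [-305.11  -80.56   32.98] dr [-0.23 -0.62 -0.68]
```

Emit:
send_rows(
  deltas=[
    {"travel": [-150,-40,16],"dr": [-0.115,-0.31,-0.34],"gripper": 0},
    {"travel": [-150,-40,16],"dr": [-0.115,-0.31,-0.34],"gripper": 0},
    {"travel": [-150,-40,16],"dr": [-0.115,-0.31,-0.34],"gripper": 0},
    {"travel": [-305,-80,33],"dr": [-0.23,-0.62,-0.68],"gripper": 0},
    {"travel": [-305,-80,33],"dr": [-0.23,-0.62,-0.68],"gripper": 0},
    {"travel": [-305,-80,33],"dr": [-0.23,-0.62,-0.68],"gripper": 0},
    {"travel": [-305,-80,33],"dr": [-0.23,-0.62,-0.68],"gripper": 0},
    {"travel": [-305,-80,33],"dr": [-0.23,-0.62,-0.68],"gripper": 0},
    {"travel": [-305,-80,33],"dr": [-0.23,-0.62,-0.68],"gripper": 0},
    {"travel": [-305,-80,33],"dr": [-0.23,-0.62,-0.68],"gripper": 0},
    {"travel": [-305,-80,33],"dr": [-0.23,-0.62,-0.68],"gripper": 0},
  ],
)

```text
t: 3.2
eef_pos: [455.5, 326.2, 270.1]
eef_rot: [179.9, 37.1, -161.1]
contact_force: [-0.1, 0.8, -0.1]
grip_width: 88.4
grasp_force: 0.0
```

Run:
```python
from h import *
print(cur()[0]['eef_pos'],cur()[0]['eef_rot'],cur()[0]['t'])
c=cam('wrist'); cv2.imwrite('pics/w1.png',c['img'][:,:,::-1])
for l in('blue_can_mid','yellow_can_mid','rail','upper_board'):
    z=dict(blue_can_mid=105,yellow_can_mid=105,rail=90,upper_board=285)[l]
    for k in env.tip_of(l,'wrist')[:2]: print(l,k['p'],k['uv'],atz(c,k['uv'],z))
print('tool axes\n',toolR(19,37))
for k in env.regions_of('blue_can_mid','wrist')[:1]: print(k['p'],k['extent'])
```

```text
[455.47 326.23 270.09] [ 179.86   37.14 -161.1 ] 3.2
blue_can_mid 0.7 [276.5, 174.3] [543.61 354.51 105.  ]
yellow_can_mid 0.92 [160.3, 171.1] [571.54 260.22 105.  ]
rail 0.95 [152.5, 109.9] [522.27 249.57  90.  ]
tool axes
 [[-0.76 -0.33  0.57]
 [-0.26  0.95  0.2 ]
 [-0.6   0.   -0.8 ]]
0.97 [246.8, 113.5, 314.4, 246.6]
```

View pics/w1.png

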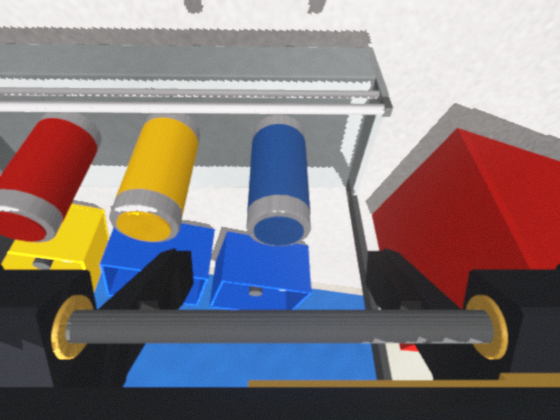

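The wrist view shows the blue can at (279,180), mid-column between the fingertips (~175 and ~385). The rail along the top is nearly level in the image, so the rack yaw is about 19°. I'll fit the can cylinder to its outline.

Run:
```python
from h import *
from scipy.optimize import least_squares
c=cam('wrist')
a=np.linspace(0,2*np.pi,90); ring=np.c_[25*np.cos(a),25*np.sin(a),0*a]
for l in('blue_can_mid','yellow_can_mid'):
    e=np.array(env.regions_of(l,'wrist')[0]['extent'])
    def ext(q):
        P=np.vstack([ring+[q[0],q[1],z] for z in(50,160)]); u=proj(c,P); return np.r_[u.min(0),u.max(0)]
    s=least_squares(lambda q:ext(q)-e,[545,355] if 'b' in l[:1] else [572,260]); print(l,e,s.x,s.fun)
for u in([20,102.5],[370,106]): print(atz(c,u,90))
s=least_squares  # noqa
```

```text
blue_can_mid [249.1 114.6 313.2 248. ] [547.52 358.67] [-0.72  0.1   0.72  0.1 ]
yellow_can_mid [112.6 112.  202.9 243.1] [575.41 262.71] [-0.04 -1.54  0.05  2.36]
[546.94 157.29  90.  ]
[467.17 400.67  90.  ]
```

Run:
```python
from h import *
move([547.5,358.7,138],toolR(18.3,37))
```

```text
TCP tgt [521.79 350.2  173.94] travel [  1.9    2.14 118.74] dr [0.01 0.   0.01]
```

Emit:
send_rows(
  deltas=[
    {"travel": [2,2,30],"dr": [0.01,0,0.01],"gripper": 0},
    {"travel": [2,2,60],"dr": [0.01,0,0.01],"gripper": 0},
    {"travel": [2,2,85],"dr": [0.01,0,0.01],"gripper": 0},
    {"travel": [2,2,105],"dr": [0.01,0,0.01],"gripper": 0},
    {"travel": [2,2,118],"dr": [0.01,0,0.01],"gripper": 0},
    {"travel": [2,2,118],"dr": [0.01,0,0.01],"gripper": 0},
  ],
)

```text
t: 4.25
eef_pos: [521.7, 349.7, 173.1]
eef_rot: [-180.0, 37.0, -161.9]
contact_force: [0.8, -0.6, -0.4]
grip_width: 88.5
grasp_force: 0.0
```

Emit:
send_rows(
  deltas=[
    {"travel": [0,0,0],"dr": [0,0,0],"gripper": 255},
    {"travel": [0,0,0],"dr": [0,0,0],"gripper": 255},
    {"travel": [0,0,0],"dr": [0,0,0],"gripper": 255},
    {"travel": [0,0,0],"dr": [0,0,0],"gripper": 255},
    {"travel": [0,0,0],"dr": [0,0,0],"gripper": 255},
    {"travel": [0,0,0],"dr": [0,0,0],"gripper": 255},
    {"travel": [0,0,0],"dr": [0,0,0],"gripper": 255},
    {"travel": [0,0,0],"dr": [0,0,0],"gripper": 255},
  ],
)

```text
t: 5.05
eef_pos: [521.6, 349.8, 174.8]
eef_rot: [-180.0, 37.2, -161.9]
contact_force: [-0.4, -1.3, 2.8]
grip_width: 48.9
grasp_force: 30.0
```

Run:
```python
from h import *
s,p,R0=cur(); print('lift60',R0.T@[0,0,58]); h=np.radians(18.3); print('out', R0.T@(np.array([0,0,58])-130*np.array([np.cos(h),np.sin(h),0])))
```

```text
lift60 [-35.05  -0.02 -46.21]
out [  68.53   -0.47 -124.77]
```

Emit:
send_rows(
  deltas=[
    {"travel": [-6,0,-8],"dr": [0,0,0],"gripper": 255},
    {"travel": [-15,0,-20],"dr": [0,0,0],"gripper": 255},
    {"travel": [-25,0,-33],"dr": [0,0,0],"gripper": 255},
    {"travel": [-35,0,-46],"dr": [0,0,0],"gripper": 255},
    {"travel": [-35,0,-46],"dr": [0,0,0],"gripper": 255},
    {"travel": [-20,0,-58],"dr": [0,0,0],"gripper": 255},
    {"travel": [5,0,-77],"dr": [0,0,0],"gripper": 255},
    {"travel": [30,0,-96],"dr": [0,0,0],"gripper": 255},
    {"travel": [55,0,-115],"dr": [0,0,0],"gripper": 255},
    {"travel": [68,0,-125],"dr": [0,0,0],"gripper": 255},
    {"travel": [68,0,-125],"dr": [0,0,0],"gripper": 255},
  ],
)

```text
t: 6.15
eef_pos: [395.9, 309.0, 232.2]
eef_rot: [-180.0, 36.9, -161.8]
contact_force: [0.1, -0.6, -3.2]
grip_width: 49.1
grasp_force: 30.0
```

Run:
```python
from h import *
from scipy.optimize import least_squares
s,p,R0=cur(); print(p,s['eef_rot'])
print('up80',R0.T@[0,0,80])
c=cam('wrist'); cv2.imwrite('pics/w2.png',c['img'][:,:,::-1])
print(env.regions_of('blue_can_mid','wrist')[0]['extent'])
# shaker: model fit of points across cams
D=dict(shaker=[0,0,0],bracket=[-62,-88,142],pad=[0,0,52])
obs=[]
for n in('scene','top'):
    c=cam(n)
    for l,q in D.items():
        r=env.tip_of(l,n)
        if r and r[0]['p']>.4: obs.append((c,q,r[0]['uv'],l,n))
def w(q,m): a=np.radians(m[2]); return np.array([m[0]+q[0]*np.cos(a)-q[1]*np.sin(a),m[1]+q[0]*np.sin(a)+q[1]*np.cos(a),q[2]])
f=lambda m:np.concatenate([proj(c,w(q,m))[0]-u for c,q,u,l,n in obs])
s=least_squares(f,[603,-290,-12],loss='soft_l1'); print(s.x)
for o,r in zip(obs,f(s.x).reshape(-1,2)): print(o[3:],r)
```

```text
[395.91 308.98 232.17] [-179.95   36.95 -161.83]
up80 [-48.08  -0.05 -63.94]
[223.2, 112.5, 343.3, 350.7]
[ 601.83 -288.42   -8.34]
('shaker', 'scene') [ 3.41 -1.65]
('bracket', 'scene') [1.97 1.97]
('pad', 'scene') [-0.43 -1.26]
('shaker', 'top') [ 0.13 -3.  ]
('bracket', 'top') [ 1.33 -0.71]
('pad', 'top') [-1.95 -0.16]
```

View pics/w2.png

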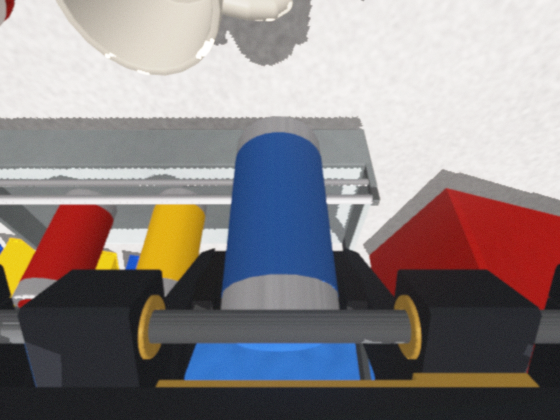

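The can hangs straight between the pads and is clear of the rail (can at (280,220), rail at row 195). Next I'll carry it to a hover in front of the shaker with heading -45°, which keeps the gripper away from the bracket.

Run:
```python
from h import *
move([510,-200,240],toolR(-45,37))
```

```text
TCP tgt [ 490.85 -180.85  275.94] travel [  25.52 -494.93  -73.03] dr [0.66 0.   0.88]
```

Emit:
send_rows(
  deltas=[
    {"travel": [-10,-20,-20],"dr": [0.02,0,0.03],"gripper": 255},
    {"travel": [-15,-55,-45],"dr": [0.08,0,0.11],"gripper": 255},
    {"travel": [-10,-95,-55],"dr": [0.14,0,0.19],"gripper": 255},
    {"travel": [-5,-135,-60],"dr": [0.21,0,0.27],"gripper": 255},
    {"travel": [0,-175,-62],"dr": [0.27,0,0.35],"gripper": 255},
    {"travel": [5,-215,-64],"dr": [0.33,0,0.43],"gripper": 255},
    {"travel": [8,-255,-66],"dr": [0.39,0,0.51],"gripper": 255},
    {"travel": [12,-295,-68],"dr": [0.45,0,0.59],"gripper": 255},
    {"travel": [15,-335,-70],"dr": [0.51,0,0.67],"gripper": 255},
    {"travel": [18,-375,-71],"dr": [0.56,0,0.75],"gripper": 255},
    {"travel": [20,-415,-72],"dr": [0.61,0,0.82],"gripper": 255},
    {"travel": [23,-455,-73],"dr": [0.64,0,0.86],"gripper": 255},
    {"travel": [25,-480,-73],"dr": [0.66,0,0.88],"gripper": 255},
    {"travel": [25,-495,-73],"dr": [0.66,0,0.88],"gripper": 255},
    {"travel": [25,-495,-73],"dr": [0.66,0,0.88],"gripper": 255},
  ],
)

```text
t: 8.15
eef_pos: [491.5, -182.4, 276.1]
eef_rot: [179.7, 37.0, 134.8]
contact_force: [-0.5, 0.4, -3.6]
grip_width: 48.9
grasp_force: 30.0
```

Run:
```python
from h import *
s,p,R0=cur(); print(p,s['eef_rot'],s['t'],s['joint_pos'])
cs={n:cam(n) for n in('wrist','scene','top')}; cv2.imwrite('pics/w3.png',cs['wrist']['img'][:,:,::-1])
Z=dict(pad=52,bracket=142,paddle=135,start_top=110,shaker=0)
for l,z in Z.items():
    for n in cs:
        for k in env.tip_of(l,n)[:1]: print(l,n,k['p'],k['uv'],atz(cs[n],k['uv'],z))
        if l=='pad':
            for k in env.regions_of(l,n)[:1]: print('reg',k['p'],k['extent'],k['region'].sum())
```

```text
[ 491.5  -182.45  276.14] [179.72  37.01 134.79] 8.15 [-30.18  13.2   99.08 -16.29  32.67 -64.08]
reg 0.98 [150.1, 0.0, 515.7, 246.7] 45075
pad scene 0.64 [209.7, 184.4] [ 603.17 -295.02   52.  ]
reg 0.9 [178.0, 140.0, 254.9, 253.4] 5098
pad top 0.7 [376.1, 185.2] [ 606.51 -285.11   52.  ]
reg 0.97 [305.6, 147.7, 421.0, 215.1] 4542
bracket wrist 0.94 [167.6, 238.3] [ 520.62 -358.45  142.  ]
bracket scene 0.62 [217.7, 137.3] [ 524.62 -379.13  142.  ]
bracket top 0.71 [409.9, 206.9] [ 522.9  -360.26  142.  ]
paddle wrist 0.95 [476.7, 93.9] [ 571.95 -101.29  135.  ]
paddle scene 0.81 [247.9, 200.8] [ 574.52 -104.02  135.  ]
paddle top 0.51 [317.0, 190.8] [579.92 -93.65 135.  ]
start_top wrist 0.96 [435.3, 183.5] [ 664.99 -158.49  110.  ]
start_top scene 0.44 [213.9, 206.9] [ 652.99 -153.71  110.  ]
start_top top 0.38 [336.6, 167.0] [ 655.29 -157.47  110.  ]
shaker scene 0.6 [215.2, 200.1] [ 600.44 -274.75    0.  ]
shaker top 0.88 [372.9, 188.5] [ 605.57 -284.97    0.  ]
```

View pics/w3.png

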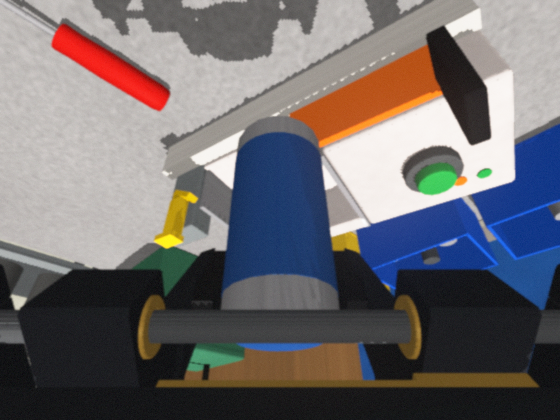

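The wrist view shows the can still straight, the catch at (175,225), the gate stripe running from (325,145) to (437,93), the paddle near (465,85) and the button top at (437,180). I'll measure the pad from the unobstructed first top image, and the button and shaker yaw from this view.

Run:
```python
from h import *
c=cam('top'); im=cv2.imread('pics/top0.png'); hsv=cv2.cvtColor(im,cv2.COLOR_BGR2HSV)
m=(im.max(2)<70).astype(np.uint8); sub=np.zeros_like(m); sub[160:212,355:405]=m[160:212,355:405]
n,l,st,ce=cv2.connectedComponentsWithStats(sub); i=1+st[1:,4].argmax(); 
print('top pad',st[i],ce[i],atz(c,ce[i],52))
pts=np.argwhere(l==i)[:,::-1].astype(np.float32); cn=max(cv2.findContours((l==i).astype(np.uint8),0,1)[0],key=len); el=cv2.fitEllipse(cn); print(el,atz(c,el[0],52))
g=cv2.inRange(hsv,(50,100,60),(80,255,255)); g[:,:325]=0;g[:,350:]=0;g[:155]=0;g[185:]=0
n,l,st,ce=cv2.connectedComponentsWithStats(g); i=1+st[1:,4].argmax(); print('top green',st[i],ce[i],[atz(c,ce[i],z) for z in(105,115)]); rt=ray(c,ce[i])
o=cv2.inRange(hsv,(8,120,100),(16,255,255)); o[:,:315]=0;o[:175]=0;o[215:]=0;o[:,385:]=0
q=np.argwhere(o)[:,::-1]; 
for k in (330,340,350,360): 
    r=q[q[:,0]==k]; print(k,r[:,1].mean() if len(r) else None)
w=cam('wrist'); 
h2=cv2.cvtColor(w['img'],cv2.COLOR_RGB2HSV); g=cv2.inRange(h2,(50,150,150),(70,255,255)); n,l,st,ce=cv2.connectedComponentsWithStats(g); i=1+st[1:,4].argmax(); print('wrist green',st[i],ce[i])
sc=cam('scene'); im=cv2.imread('pics/scene0.png');h3=cv2.cvtColor(im,cv2.COLOR_BGR2HSV); g=cv2.inRange(h3,(50,120,60),(75,255,255)); g[:,:195]=0;g[:,235:]=0;g[:195]=0;g[215:]=0
n,l,st,ce3=cv2.connectedComponentsWithStats(g); j=1+st[1:,4].argmax(); print('scene green',st[j],ce3[j])
print('tri',tri([rt,ray(w,ce[i]),ray(sc,ce3[j])]))
def dirn(a,b): v=atz(w,b,100)-atz(w,a,100); return atz(w,a,100),atz(w,b,100),np.degrees(np.arctan2(-v[0],v[1]))
print(dirn([325,145],[437,93]),dirn([370,222],[512,180]))
```

```text
top pad [367 173  24  25 458] [378.29 185.01] [ 606.9  -291.98   52.  ]
((378.2946472167969, 185.02017211914062), (23.03936004638672, 23.501651763916016), 127.93362426757812) [ 606.87 -291.99   52.  ]
top green [331 163  10  10  84] [335.68 167.4 ] [array([ 655.27, -155.23,  105.  ]), array([ 652.98, -154.05,  115.  ])]
330 192.5
340 194.5
350 196.5
360 199.0
wrist green [417 171  37  24 630] [435.03 182.81]
scene green [208 201  12  10  92] [213.74 205.17]
tri [ 652.8  -153.73  117.56]
(array([ 566.92, -202.89,  100.  ]), array([ 584.79, -117.7 ,  100.  ]), np.float64(-11.847713294274929)) (array([ 690.04, -237.44,  100.  ]), array([ 724.04, -106.76,  100.  ]), np.float64(-14.584750429518166))
```

Run:
```python
from h import *
move([604,-290,225],toolR(-45,37)); s,p,R0=cur(); print('down',R0.T@[0,0,-78])
```

```text
TCP tgt [ 584.85 -270.85  260.94] travel [-94.49   2.35  90.55] dr [ 0.  0. -0.]
down [46.95 -0.3  62.29]
```

Emit:
send_rows(
  deltas=[
    {"travel": [-18,0,16],"dr": [0,0,0],"gripper": 255},
    {"travel": [-38,1,35],"dr": [0,0,0],"gripper": 255},
    {"travel": [-58,1,55],"dr": [0,0,0],"gripper": 255},
    {"travel": [-78,2,74],"dr": [0,0,0],"gripper": 255},
    {"travel": [-90,2,86],"dr": [0,0,0],"gripper": 255},
    {"travel": [-94,2,91],"dr": [0,0,0],"gripper": 255},
    {"travel": [-94,2,91],"dr": [0,0,0],"gripper": 255},
    {"travel": [-84,2,104],"dr": [0,0,0],"gripper": 255},
    {"travel": [-72,2,120],"dr": [0,0,0],"gripper": 255},
    {"travel": [-60,2,136],"dr": [0,0,0],"gripper": 255},
    {"travel": [-52,2,146],"dr": [0,0,0],"gripper": 255},
    {"travel": [-52,2,146],"dr": [0,0,0],"gripper": 255},
  ],
)

```text
t: 10.55
eef_pos: [583.4, -269.4, 189.4]
eef_rot: [179.8, 36.8, 135.0]
contact_force: [-0.2, 0.5, -3.6]
grip_width: 49.0
grasp_force: 30.0
```

Run:
```python
from h import *
s,p,R0=cur(); print(p+45*R0[:,2],s['eef_rot'],s['joint_pos'])
im=[]
for n,x0,y0 in(('scene',130,90),('top',300,110)):
    c=cam(n); im.append(cv2.resize(c['img'][y0:y0+150,x0:x0+130,::-1],None,fx=3,fy=3,interpolation=cv2.INTER_CUBIC))
    print(n,[ (k['p'],k['uv']) for k in env.tip_of('blue_can_mid',n)[:1]])
cv2.imwrite('pics/p1.png',np.hstack(im)); print('down10',R0.T@[0,0,-10])
```

```text
[ 602.55 -288.39  153.4 ] [179.78  36.78 134.97] [-33.35  29.79  88.67 -15.48  26.12 -66.64]
scene [(0.77, [210.1, 173.6])]
top [(0.54, [383.3, 181.4])]
down10 [ 5.99 -0.03  8.01]
```

View pics/p1.png

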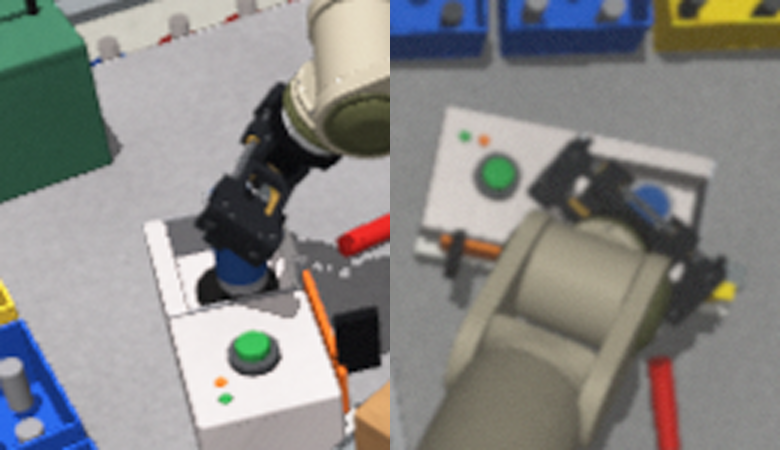

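The can hangs over the pad. In the scene crop the pad spans columns 197–283 with its widest row near 288, and the can is centred at column 241. In the top view the gripper clears the yellow catch. I'll check the depth numerically.

Run:
```python
from h import *
c=cam('scene'); print(proj(c,[602.5,-288.4,52]),proj(c,[606.9,-292,52]),atz(c,[210,186],52),atz(c,[195.7,186],52),atz(c,[224.3,186],52))
im=cv2.imread('pics/scene0.png'); 
m=(im.max(2)<50).astype(np.uint8); s=np.zeros_like(m); s[170:200,185:235]=m[170:200,185:235]
n,l,st,ce=cv2.connectedComponentsWithStats(s); i=1+st[1:,4].argmax(); print(st[i],ce[i])
for r in range(176,194): 
    k=np.where(l[r]==i)[0]; print(r,k.min() if len(k) else '',k.max() if len(k) else '',end='; ')
a=np.linspace(0,2*np.pi,100); u=proj(c,np.c_[604+42*np.cos(a),-290+42*np.sin(a),0*a+52]); print(u.min(0),u.max(0))
```

```text
[[210.87 185.63]] [[209.02 185.45]] [ 605.44 -288.33   52.  ] [ 641.94 -310.82   52.  ] [ 568.91 -265.82   52.  ]
[196 177  27  14 257] [207.96 183.42]
176  ; 177 207 213; 178 204 216; 179 202 218; 180 200 219; 181 199 220; 182 198 221; 183 197 221; 184 196 221; 185 196 222; 186 196 220; 187 196 215; 188 196 210; 189 196 206; 190 197 201; 191  ; 192  ; 193  ; [196.1  175.93] [224.21 195.48]
```

Run:
```python
from h import *
s,p,R0=cur(); print([R0.T@[2,-2,-z] for z in (6,10,13)])
```

```text
[array([ 1.36, -0.03,  6.49]), array([ 3.78, -0.05,  9.68]), array([ 5.59, -0.06, 12.07])]
```

Emit:
send_rows(
  deltas=[
    {"travel": [0,0,4],"dr": [0,0,0],"gripper": 255},
    {"travel": [1.5,0,6.5],"dr": [0,0,0],"gripper": 255},
    {"travel": [3,0,8.5],"dr": [0,0,0],"gripper": 255},
    {"travel": [4,0,10],"dr": [0,0,0],"gripper": 255},
    {"travel": [4.5,0,10.7],"dr": [0,0,0],"gripper": 255},
    {"travel": [4.8,0,11],"dr": [0,0,0],"gripper": 255},
  ],
)

```text
t: 11.4
eef_pos: [586.4, -272.5, 179.2]
eef_rot: [179.7, 37.0, 134.9]
contact_force: [-0.4, 0.2, -3.8]
grip_width: 49.1
grasp_force: 30.0
```

Emit:
send_rows(
  deltas=[
    {"travel": [0.4,0,0.5],"dr": [0,0,0],"gripper": 255},
    {"travel": [0.8,0,1],"dr": [0,0,0],"gripper": 255},
    {"travel": [1.1,0,1.5],"dr": [0,0,0],"gripper": 255},
    {"travel": [1.3,0,1.8],"dr": [0,0,0],"gripper": 255},
    {"travel": [1.3,0,1.8],"dr": [0,0,0],"gripper": 255},
  ],
)

```text
t: 11.9
eef_pos: [586.4, -272.5, 177.2]
eef_rot: [179.7, 37.0, 134.9]
contact_force: [-0.3, -0.6, -2.5]
grip_width: 48.9
grasp_force: 30.0
```

Contact is beginning. I'll go slightly lower, then release.

Emit:
send_rows(
  deltas=[
    {"travel": [0.2,0,0.3],"dr": [0,0,0],"gripper": 255},
    {"travel": [0.4,0,0.5],"dr": [0,0,0],"gripper": 255},
    {"travel": [0.4,0,0.5],"dr": [0,0,0],"gripper": 255},
  ],
)

```text
t: 12.2
eef_pos: [586.5, -272.6, 176.9]
eef_rot: [179.7, 37.1, 134.9]
contact_force: [-1.7, 0.4, -0.4]
grip_width: 49.4
grasp_force: 30.0
```

Emit:
send_rows(
  deltas=[
    {"travel": [0,0,0],"dr": [0,0,0],"gripper": 150},
    {"travel": [0,0,0],"dr": [0,0,0],"gripper": 60},
    {"travel": [0,0,0],"dr": [0,0,0],"gripper": 0},
    {"travel": [0,0,0],"dr": [0,0,0],"gripper": 0},
    {"travel": [0,0,0],"dr": [0,0,0],"gripper": 0},
    {"travel": [0,0,0],"dr": [0,0,0],"gripper": 0},
    {"travel": [0,0,-15],"dr": [0,0,0],"gripper": 0},
    {"travel": [0,0,-40],"dr": [0,0,0],"gripper": 0},
    {"travel": [0,0,-75],"dr": [0,0,0],"gripper": 0},
    {"travel": [0,0,-115],"dr": [0,0,0],"gripper": 0},
    {"travel": [0,0,-140],"dr": [0,0,0],"gripper": 0},
    {"travel": [0,0,-140],"dr": [0,0,0],"gripper": 0},
  ],
)

```text
t: 13.4
eef_pos: [525.8, -212.0, 292.2]
eef_rot: [179.6, 37.3, 134.9]
contact_force: [1.4, -0.6, -0.3]
grip_width: 88.1
grasp_force: 0.0
```

Run:
```python
from h import *
from scipy.optimize import least_squares
s,p,R0=cur(); print(p,s['eef_rot'],s['t'])
cs={n:cam(n) for n in('wrist','scene','top')}; cv2.imwrite('pics/w4.png',cs['wrist']['img'][:,:,::-1])
c=cs['wrist']; a=np.linspace(0,2*np.pi,90); ring=np.c_[25*np.cos(a),25*np.sin(a),0*a]
e=np.array(env.regions_of('blue_can_mid','wrist')[0]['extent'])
def ext(q):
    u=proj(c,np.vstack([ring+[q[0],q[1],z] for z in(52,162)])); return np.r_[u.min(0),u.max(0)]
q=least_squares(lambda q:ext(q)-e,[604,-290]); print('can',q.x,q.fun)
Z=dict(bracket=142,paddle=135,start_top=117.5,pad=52)
for l,z in Z.items():
    rs=[]
    for n in cs:
        for k in env.tip_of(l,n)[:1]:
            print(l,n,'%.2f'%k['p'],k['uv'],atz(cs[n],k['uv'],z)); rs.append(ray(cs[n],k['uv']))
    if len(rs)>1: print('tri',tri(rs))
for k in env.regions_of('paddle','wrist')[:1]: print('paddle reg',k['extent'],k['p'])
```

```text
[ 525.79 -212.02  292.24] [179.61  37.35 134.91] 13.4
can [ 607.79 -291.55] [-0.94  0.38  0.94 -0.26]
bracket wrist 0.62 [150.9, 196.5] [ 522.72 -363.59  142.  ]
bracket scene 0.65 [216.6, 137.8] [ 528.56 -378.7   142.  ]
bracket top 0.93 [411.6, 208.3] [ 518.66 -364.88  142.  ]
tri [ 524.39 -369.88  140.63]
paddle scene 0.91 [248.5, 204.3] [579.44 -92.04 135.  ]
paddle top 0.58 [318.5, 192.5] [574.72 -97.84 135.  ]
tri [576.11 -98.48 127.27]
start_top wrist 0.96 [449.5, 128.3] [ 656.52 -155.37  117.5 ]
start_top scene 0.68 [212.8, 202.4] [ 650.58 -163.55  117.5 ]
start_top top 0.61 [336.6, 167.7] [ 651.41 -156.47  117.5 ]
tri [ 651.29 -156.06  123.33]
pad scene 0.87 [210.8, 185.5] [ 602.45 -289.01   52.  ]
pad top 0.76 [376.9, 184.8] [ 607.7  -287.68   52.  ]
tri [ 605.39 -285.6    56.91]
paddle reg [246.6, 1.6, 525.3, 116.1] 0.92
```

View pics/w4.png

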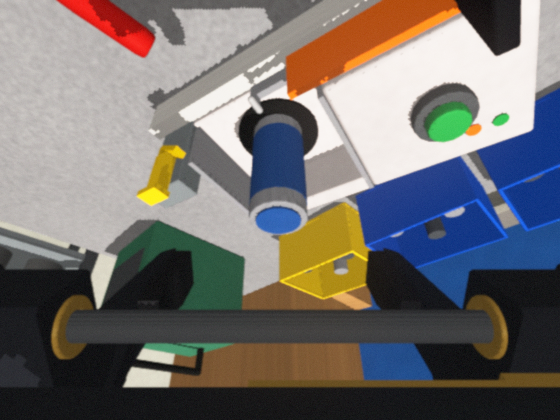

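The blue can now stands upright near the pad's centre: pad columns 238–318, can columns 250–305, with black visible in front. The button is at (449,123). Next is a hover on the +y side of the paddle with the tool vertical and fingers shut.

Run:
```python
from h import *
c=cam('wrist'); a=np.linspace(0,2*np.pi,200)
for o in([604.5,-290.5],[607.8,-291.5]):
  u=proj(c,np.c_[o[0]+42*np.cos(a),o[1]+42*np.sin(a),0*a+52]); print('pad ring',u.min(0),u.max(0))
move([589,-52,300],toolR(-12,0),ahead=0)
```

```text
pad ring [238.25 100.  ] [319.86 164.48]
pad ring [240.13 102.84] [321.13 166.36]
TCP tgt [589. -52. 300.] travel [ 48.93 158.4  -50.67] dr [-0.18  0.63 -0.56]
```

Emit:
send_rows(
  deltas=[
    {"travel": [0,25,-40],"dr": [-0.03,0.1,-0.09],"gripper": 100},
    {"travel": [8,60,-45],"dr": [-0.06,0.2,-0.18],"gripper": 255},
    {"travel": [20,95,-48],"dr": [-0.09,0.3,-0.27],"gripper": 255},
    {"travel": [35,130,-50],"dr": [-0.12,0.42,-0.37],"gripper": 255},
    {"travel": [49,158,-51],"dr": [-0.15,0.52,-0.46],"gripper": 255},
    {"travel": [49,158,-51],"dr": [-0.18,0.63,-0.56],"gripper": 255},
    {"travel": [49,158,-51],"dr": [-0.18,0.63,-0.56],"gripper": 255},
    {"travel": [49,158,-51],"dr": [-0.18,0.63,-0.56],"gripper": 255},
    {"travel": [49,158,-51],"dr": [-0.18,0.63,-0.56],"gripper": 255},
    {"travel": [49,158,-51],"dr": [-0.18,0.63,-0.56],"gripper": 255},
  ],
)

```text
t: 15.3
eef_pos: [588.1, -52.4, 300.6]
eef_rot: [-179.8, -0.0, 168.1]
contact_force: [1.0, 0.3, 0.3]
grip_width: 10.4
grasp_force: 0.0
```

Run:
```python
from h import *
s,p,R0=cur(); print(p,s['eef_rot'],s['t'],s['grip_width'],s['joint_pos'])
c=cam('wrist'); cv2.imwrite('pics/w5.png',c['img'][:,:,::-1])
for l,z in dict(paddle=135,start_top=117.5).items():
    for k in env.tip_of(l,'wrist')[:1]: print(l,k['p'],k['uv'],atz(c,k['uv'],z))
for l in('paddle','start_top'):
    for k in env.regions_of(l,'wrist')[:1]: print(k['extent'])
move([589,-52,182],toolR(-12,0),ahead=0)
```

```text
[588.11 -52.36 300.64] [-179.82   -0.02  168.11] 15.3 10.440977903536224 [-16.51  26.01  67.79  -0.18  86.2  -94.6 ]
paddle 0.98 [214.8, 203.2] [ 570.98 -102.53  135.  ]
[52.4, 167.6, 245.3, 234.4]
TCP tgt [589. -52. 182.] travel [ -0.73   0.62 118.4 ] dr [-0. -0.  0.]
```

View pics/w5.png

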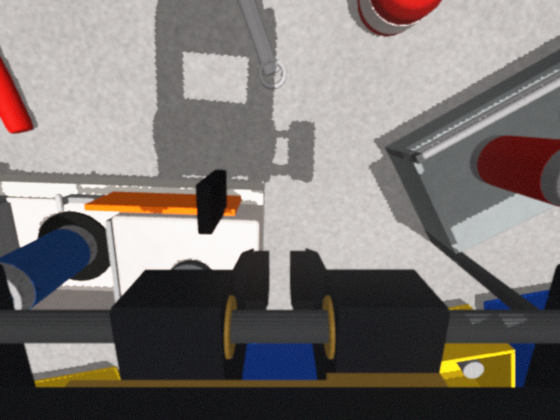

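The view shows the paddle's +y face centred near (214,202), the rack well to the right of the fingers, and the shaker yaw nearer -10°. Now I'll descend beside the paddle.

Run:
```python
from h import *
move([582,-52,182],toolR(-10,0),ahead=0)
```

```text
TCP tgt [582. -52. 182.] travel [  6.13  -0.81 118.41] dr [-0.   -0.   -0.03]
```

Emit:
send_rows(
  deltas=[
    {"travel": [6,0,25],"dr": [0,0,-0.033],"gripper": 255},
    {"travel": [6,0,55],"dr": [0,0,-0.033],"gripper": 255},
    {"travel": [6,0,85],"dr": [0,0,-0.033],"gripper": 255},
    {"travel": [6,0,108],"dr": [0,0,-0.033],"gripper": 255},
    {"travel": [6,0,118],"dr": [0,0,-0.033],"gripper": 255},
    {"travel": [6,0,118],"dr": [0,0,-0.033],"gripper": 255},
  ],
)

```text
t: 16.15
eef_pos: [582.1, -51.1, 181.4]
eef_rot: [-179.9, -0.2, 170.1]
contact_force: [-0.7, -0.1, 0.7]
grip_width: 0.5
grasp_force: 0.0
```

Emit:
send_rows(
  deltas=[
    {"travel": [0,-6,0],"dr": [0,0,0],"gripper": 255},
    {"travel": [0,-14,0],"dr": [0,0,0],"gripper": 255},
    {"travel": [0,-20,0],"dr": [0,0,0],"gripper": 255},
    {"travel": [0,-26,0],"dr": [0,0,0],"gripper": 255},
    {"travel": [0,-32,0],"dr": [0,0,0],"gripper": 255},
    {"travel": [0,-38,0],"dr": [0,0,0],"gripper": 255},
    {"travel": [0,-44,0],"dr": [0,0,0],"gripper": 255},
    {"travel": [0,-50,0],"dr": [0,0,0],"gripper": 255},
    {"travel": [0,-56,0],"dr": [0,0,0],"gripper": 255},
  ],
)

```text
t: 17.05
eef_pos: [572.1, -105.8, 182.3]
eef_rot: [-180.0, -0.2, 170.1]
contact_force: [-3.3, 6.6, 2.6]
grip_width: 0.3
grasp_force: 2.8
```

Emit:
send_rows(
  deltas=[
    {"travel": [0,-6,0],"dr": [0,0,0],"gripper": 255},
    {"travel": [0,-12,0],"dr": [0,0,0],"gripper": 255},
    {"travel": [0,-18,0],"dr": [0,0,0],"gripper": 255},
    {"travel": [0,-24,0],"dr": [0,0,0],"gripper": 255},
    {"travel": [0,-30,0],"dr": [0,0,0],"gripper": 255},
    {"travel": [0,-36,0],"dr": [0,0,0],"gripper": 255},
    {"travel": [0,-42,0],"dr": [0,0,0],"gripper": 255},
    {"travel": [0,-48,0],"dr": [0,0,0],"gripper": 255},
    {"travel": [0,-54,0],"dr": [0,0,0],"gripper": 255},
  ],
)

```text
t: 17.95
eef_pos: [562.7, -158.8, 182.1]
eef_rot: [-180.0, -0.3, 170.1]
contact_force: [-2.7, 5.8, 0.5]
grip_width: 0.4
grasp_force: 2.7
```

Run:
```python
from h import *
for n in('scene','top'):
    c=cam(n)
    for k in env.tip_of('paddle',n)[:1]: print(n,k['p'],atz(c,k['uv'],135))
    for k in env.regions_of('gate',n)[:1]: print(k['p'],k['extent'],[atz(c,(k['extent'][i],(k['extent'][1]+k['extent'][3])/2),100) for i in(0,2)])
c=cam('wrist'); cv2.imwrite('pics/w6.png',c['img'][:,:,::-1])
```

```text
scene 0.63 [ 561.57 -170.82  135.  ]
0.45 [219.3, 159.3, 240.7, 209.3] [array([ 597.05, -233.92,  100.  ]), array([ 544.9 , -201.79,  100.  ])]
```

Emit:
send_rows(
  deltas=[
    {"travel": [0,-6,0],"dr": [0,0,0],"gripper": 255},
    {"travel": [0,-12,0],"dr": [0,0,0],"gripper": 255},
    {"travel": [0,-18,0],"dr": [0,0,0],"gripper": 255},
    {"travel": [0,-23,0],"dr": [0,0,0],"gripper": 255},
    {"travel": [0,-28,0],"dr": [0,0,0],"gripper": 255},
    {"travel": [0,-32,0],"dr": [0,0,0],"gripper": 255},
    {"travel": [0,-36,0],"dr": [0,0,0],"gripper": 255},
  ],
)

```text
t: 19.0
eef_pos: [556.8, -194.1, 182.4]
eef_rot: [-180.0, -0.2, 170.1]
contact_force: [-3.7, 6.1, 0.2]
grip_width: 0.5
grasp_force: 2.6
```

Emit:
send_rows(
  deltas=[
    {"travel": [0,-2,0],"dr": [0,0,0],"gripper": 255},
    {"travel": [0,-4,0],"dr": [0,0,0],"gripper": 255},
    {"travel": [0,-6,0],"dr": [0,0,0],"gripper": 255},
    {"travel": [0,-8,0],"dr": [0,0,0],"gripper": 255},
  ],
)

```text
t: 19.4
eef_pos: [555.6, -200.4, 182.4]
eef_rot: [179.8, -0.3, 170.1]
contact_force: [-0.2, 23.5, 4.6]
grip_width: 0.6
grasp_force: 11.6
```

Emit:
send_rows(
  deltas=[
    {"travel": [0,-2,0],"dr": [0,0,0],"gripper": 255},
    {"travel": [0,-4,0],"dr": [0,0,0],"gripper": 255},
  ],
)

```text
t: 19.6
eef_pos: [555.4, -201.0, 182.5]
eef_rot: [179.4, -0.3, 170.2]
contact_force: [5.4, 41.2, 8.5]
grip_width: 0.4
grasp_force: 21.3
```

Force rose to 41 N, so this is probably the stop. I'll back off and look.

Emit:
send_rows(
  deltas=[
    {"travel": [0,10,0],"dr": [0,0,0],"gripper": 255},
    {"travel": [0,25,0],"dr": [0,0,0],"gripper": 255},
    {"travel": [0,40,-20],"dr": [0,0,0],"gripper": 255},
    {"travel": [0,60,-70],"dr": [0,0,0],"gripper": 255},
    {"travel": [0,70,-110],"dr": [0,0,0],"gripper": 255},
    {"travel": [0,70,-118],"dr": [0,0,0],"gripper": 255},
    {"travel": [0,70,-118],"dr": [0,0,0],"gripper": 255},
  ],
)

```text
t: 20.3
eef_pos: [567.8, -137.4, 301.8]
eef_rot: [-179.8, 0.1, 170.1]
contact_force: [0.2, 0.8, -0.2]
grip_width: 0.4
grasp_force: 0.0
```

Run:
```python
from h import *
s,p,R0=cur(); print(p,s['eef_rot'],s['t'],s['contact_force'])
cs={n:cam(n) for n in('wrist','scene','top')}
w=cs['wrist']['img'][:,:,::-1]; t=cv2.resize(cs['top']['img'][150:220,300:420,::-1],None,fx=2,fy=2); sc=cv2.resize(cs['scene']['img'][110:230,160:280,::-1],None,fx=2,fy=2,interpolation=cv2.INTER_CUBIC)
im=np.zeros((420,800,3),np.uint8); im[:,:560]=w; im[:240,560:800]=sc; im[240:380,560:800]=t; cv2.imwrite('pics/v7.png',im)
for l,z in dict(paddle=135,start_top=117.5,bracket=142).items():
    rs=[]
    for n in cs:
        for k in env.tip_of(l,n)[:1]: print(l,n,'%.2f'%k['p'],k['uv'],atz(cs[n],k['uv'],z)); rs.append(ray(cs[n],k['uv']))
    if len(rs)>1: print(tri(rs))
```

```text
[ 567.81 -137.44  301.82] [-179.78    0.07  170.12] 20.3 [ 0.22  0.8  -0.24]
paddle wrist 0.61 [178.8, 195.4] [ 541.65 -215.82  135.  ]
paddle top 0.49 [356.5, 199.2] [ 551.36 -208.09  135.  ]
[ 541.1  -203.55  167.06]
start_top wrist 0.72 [71.5, 35.5] [ 410.77 -269.8   117.5 ]
start_top scene 0.44 [213.2, 206.4] [ 656.25 -149.69  117.5 ]
[ 458.83 -379.99 -111.94]
bracket scene 0.68 [219.5, 140.5] [ 526.96 -362.5   142.  ]
bracket top 0.78 [410.5, 207.3] [ 521.68 -361.91  142.  ]
[ 523.94 -364.22  138.85]
```

View pics/v7.png

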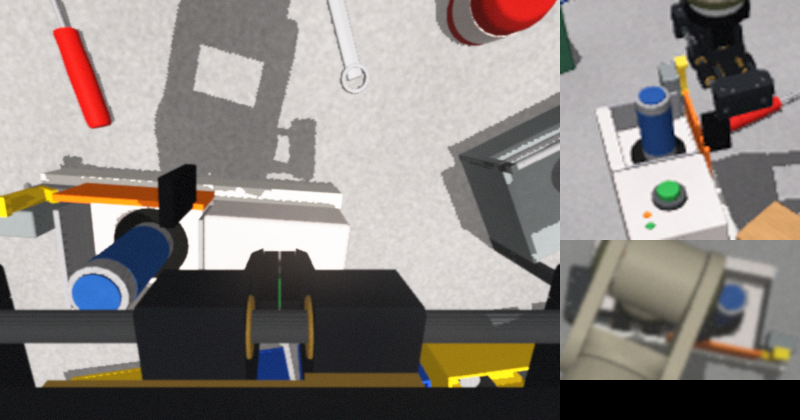

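The gate is shut: its end meets the yellow catch at (40,195) and the paddle is at (178,195). The can is still upright on the pad. I'll check the catch height against the first picture and work out the move to the button.

Run:
```python
from h import *
for n,(x0,x1,y0,y1) in dict(scene=(205,232,125,165),top=(395,420,198,216)).items():
    c=cam(n)
    for im in(cv2.imread(f'pics/{n}0.png'),np.ascontiguousarray(c['img'][:,:,::-1])):
        m=cv2.inRange(cv2.cvtColor(im,cv2.COLOR_BGR2HSV)[y0:y1,x0:x1],(22,120,90),(35,255,255)); q=np.argwhere(m); print(n,len(q),q.min(0)+[y0,x0],q.max(0)+[y0,x0],q.mean(0)+[y0,x0])
    print('9mm up =',proj(c,[[524,-364,142],[524,-364,151]]))
move([653,-155,230],toolR(-10,0),ahead=0)
```

```text
scene 81 [138 217] [157 223] [146.07 220.64]
scene 71 [138 218] [156 223] [145.42 220.61]
9mm up = [[220.15 139.91]
 [219.89 137.55]]
top 76 [204 400] [209 414] [206.74 407.34]
top 70 [204 401] [209 414] [206.81 407.94]
9mm up = [[411.16 206.49]
 [412.03 206.05]]
TCP tgt [ 653. -155.  230.] travel [-87.34  -2.25  70.2 ] dr [-0. -0.  0.]
```

The catch's top row is 138 both before and now, and 9 mm up would have moved it 2.4 px, so it is down. Now to the button.

Emit:
send_rows(
  deltas=[
    {"travel": [-30,0,0],"dr": [0,0,0],"gripper": 255},
    {"travel": [-65,-2,0],"dr": [0,0,0],"gripper": 255},
    {"travel": [-87,-2,20],"dr": [0,0,0],"gripper": 255},
    {"travel": [-87,-2,50],"dr": [0,0,0],"gripper": 255},
    {"travel": [-87,-2,70],"dr": [0,0,0],"gripper": 255},
    {"travel": [-87,-2,70],"dr": [0,0,0],"gripper": 255},
  ],
)

```text
t: 21.6
eef_pos: [652.1, -154.4, 227.1]
eef_rot: [-179.9, -0.5, 170.1]
contact_force: [-0.7, -1.1, -0.2]
grip_width: 0.5
grasp_force: 0.0
```

Run:
```python
from h import *
s,p,R0=cur(); print(p)
c=cam('scene'); a=c['img'][160:240,160:280,::-1]
im=cv2.resize(a,None,fx=5,fy=5,interpolation=cv2.INTER_CUBIC)
tip=p+64*R0[:,2]
for q,col in((tip,(0,0,255)),([tip[0],tip[1],117],(255,0,255)),([tip[0],tip[1],110],(255,255,0))):
    u=proj(c,q)[0]; print(u); cv2.circle(im,tuple(int(v) for v in (u-[160,160])*5),4,col,-1)
cv2.imwrite('pics/v8.png',im)
```

```text
[ 652.06 -154.39  227.1 ]
[212.28 192.73]
[214.02 204.77]
[214.27 206.54]
```

View pics/v8.png

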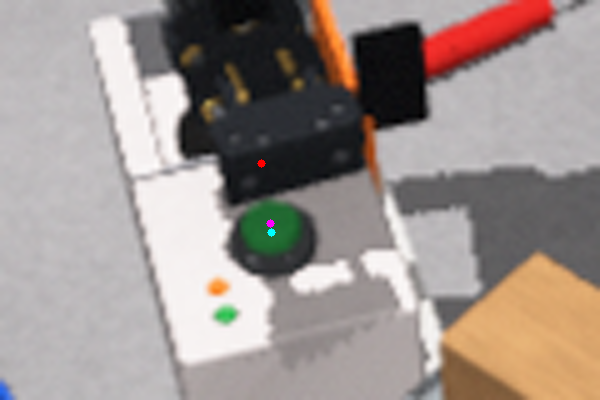

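The magenta dot, under the fingertips at button height, falls at the centre of the green cap (270,225). Pressing down.

Emit:
send_rows(
  deltas=[
    {"travel": [0,0,12],"dr": [0,0,0],"gripper": 255},
    {"travel": [0,0,24],"dr": [0,0,0],"gripper": 255},
    {"travel": [0,0,32],"dr": [0,0,0],"gripper": 255},
    {"travel": [0,0,37],"dr": [0,0,0],"gripper": 255},
    {"travel": [0,0,40],"dr": [0,0,0],"gripper": 255},
    {"travel": [0,0,40],"dr": [0,0,0],"gripper": 255},
  ],
)

```text
t: 22.25
eef_pos: [652.6, -154.8, 190.0]
eef_rot: [-179.9, -0.1, 170.1]
contact_force: [-0.3, -0.1, -0.3]
grip_width: 0.8
grasp_force: 0.0
```

Emit:
send_rows(
  deltas=[
    {"travel": [0,0,1.5],"dr": [0,0,0],"gripper": 255},
    {"travel": [0,0,3],"dr": [0,0,0],"gripper": 255},
    {"travel": [0,0,3],"dr": [0,0,0],"gripper": 255},
  ],
)

```text
t: 22.55
eef_pos: [652.6, -154.7, 187.2]
eef_rot: [-179.9, -0.1, 170.1]
contact_force: [-0.5, -0.5, -1.0]
grip_width: 0.4
grasp_force: 0.0
```

Tip z is about 123 with no contact yet.

Emit:
send_rows(
  deltas=[
    {"travel": [0,0,2],"dr": [0,0,0],"gripper": 255},
    {"travel": [0,0,4],"dr": [0,0,0],"gripper": 255},
    {"travel": [0,0,4],"dr": [0,0,0],"gripper": 255},
  ],
)

```text
t: 22.85
eef_pos: [652.7, -154.8, 183.4]
eef_rot: [-179.8, -0.1, 170.1]
contact_force: [0.1, -0.5, 3.6]
grip_width: 0.3
grasp_force: 1.5
```

Emit:
send_rows(
  deltas=[
    {"travel": [0,0,1.5],"dr": [0,0,0],"gripper": 255},
    {"travel": [0,0,3],"dr": [0,0,0],"gripper": 255},
    {"travel": [0,0,3],"dr": [0,0,0],"gripper": 255},
  ],
)

```text
t: 23.15
eef_pos: [652.7, -154.8, 180.6]
eef_rot: [-179.8, -0.1, 170.1]
contact_force: [-0.2, 0.9, 4.3]
grip_width: -0.0
grasp_force: 2.4
```

Emit:
send_rows(
  deltas=[
    {"travel": [0,0,1.5],"dr": [0,0,0],"gripper": 255},
    {"travel": [0,0,3],"dr": [0,0,0],"gripper": 255},
    {"travel": [0,0,3],"dr": [0,0,0],"gripper": 255},
  ],
)

```text
t: 23.45
eef_pos: [652.7, -154.7, 180.2]
eef_rot: [-179.8, 0.0, 170.1]
contact_force: [-6.1, 2.5, 19.9]
grip_width: 0.3
grasp_force: 9.9
```

The button has bottomed out at 20 N. I'll raise clear and check everything.

Emit:
send_rows(
  deltas=[
    {"travel": [0,0,-4],"dr": [0,0,0],"gripper": 255},
    {"travel": [0,0,-15],"dr": [0,0,0],"gripper": 255},
    {"travel": [0,0,-40],"dr": [0,0,0],"gripper": 255},
    {"travel": [0,0,-80],"dr": [0,0,0],"gripper": 255},
    {"travel": [20,0,-120],"dr": [0,0,0],"gripper": 255},
    {"travel": [60,25,-150],"dr": [0,0,0],"gripper": 255},
    {"travel": [100,50,-150],"dr": [0,0,0],"gripper": 255},
    {"travel": [140,80,-150],"dr": [0,0,0],"gripper": 255},
    {"travel": [180,110,-150],"dr": [0,0,0],"gripper": 255},
    {"travel": [180,110,-150],"dr": [0,0,0],"gripper": 255},
  ],
)

```text
t: 24.45
eef_pos: [491.0, -11.8, 328.1]
eef_rot: [-179.9, -0.2, 170.3]
contact_force: [0.1, 0.4, 0.6]
grip_width: 0.6
grasp_force: 0.0
```

Run:
```python
from h import *
s,p,R0=cur(); print(p,s['t'],s['contact_force'])
a={}
for n in('scene','top'):
    c=cam(n); a[n]=c['img'][:,:,::-1]
    for l,z in(('blue_can_mid',107),('bracket',142),('paddle',135),('mug',0),('oil_filter',0)):
        for k in env.tip_of(l,n)[:1]: print(l,n,k['p'],k['uv'],atz(c,k['uv'],z))
im=np.hstack([cv2.resize(a['scene'][110:230,160:290],(400,369)),cv2.resize(a['top'][130:250,300:430],(400,369))]); cv2.imwrite('pics/v9.png',im)
```

```text
[491.01 -11.82 328.05] 24.45 [0.06 0.4  0.63]
blue_can_mid scene 0.86 [209.2, 177.5] [ 611.79 -267.55  107.  ]
bracket scene 0.94 [218.5, 138.8] [ 525.83 -371.37  142.  ]
paddle scene 0.8 [235.7, 175.9] [ 556.23 -206.25  135.  ]
mug scene 0.69 [383.7, 288.5] [370.29 242.34   0.  ]
oil_filter scene 0.86 [331.5, 259.2] [429.86  94.62   0.  ]
blue_can_mid top 0.87 [381.0, 180.8] [ 609.32 -289.11  107.  ]
bracket top 0.91 [410.6, 207.0] [ 522.55 -362.26  142.  ]
paddle top 0.62 [360.3, 199.4] [ 550.43 -219.15  135.  ]
mug top 0.86 [216.4, 268.8] [362.61 225.45   0.  ]
oil_filter top 0.65 [376.9, 185.6] [ 614.72 -298.48    0.  ]
```

View pics/v9.png

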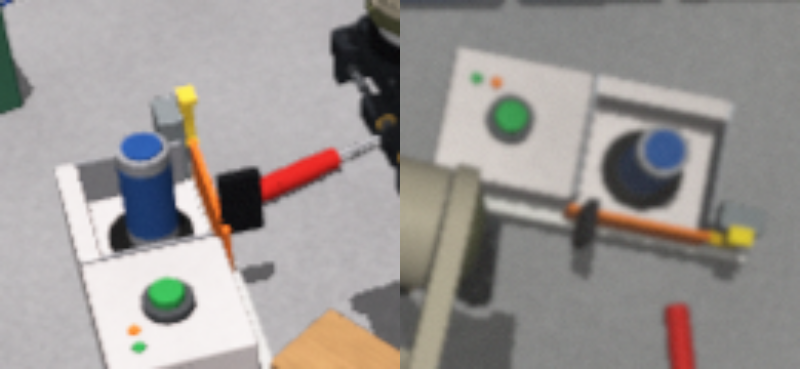

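The can stands upright within the pad: in the top view the base is ringed by black around (640,172). The gate runs right up to the yellow catch at (735,237), the button is up, and the arm is clear. Handing in.

```bash
python3 -c "
from rig import env; print(env.job_done())"
```

```text
the job is handed in; nothing more can be done
None
```

I handed the job in at about 24.6 s on the robot's clock: the blue can stands upright on the pad, then I shut the gate with the catch down behind it, then pressed the green button fully and it came back up; the hand-in returned no verdict.

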